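Level the tilting chopping board with a wedge

TASK

The wooden chopping board on the left leans down towards the front because its front feet are too short. Take the thicker of the two wooden wedges by its upright grip and push it, thin end first and square to the edge, under the middle of the board's low front edge until it jams tight and the board stands level, then let go. Leave the thinner wedge lying where it is.

Things in the scene. Friction and masses are not known exactly. Their poses are not given: they have to be found in the camera images.
- thick_grip (a point): thick wedge, light wood, loose, flat on the worktop, 80 g, 36 wide throughout: taper 90 long rising evenly from 3 at the thin end to 21, behind it an upright grip block 26 long, 36 wide, 50 high from the worktop up. Point: middle of the grip block, 25 above the worktop. x points level to the thin end, whose tip is 103 ahead of this point; y across, z up (all mm)
- thin_grip (a point): the thinner wedge, to be left alone: same wood and length but 24 wide, rising only from 3 to 8; grip block 26 long, 24 wide, 50 high. Point and axes as for the thick wedge (all mm)
- board_front (a point): point on the worktop below the middle of the board's low front edge (does not move). x: level, in under the board, square to the edge; y along the edge; z up. Brown wooden slab, 260 along y, 178 along x, 26 thick; cannot slide, only tips about its rear feet 160 behind the edge. Short front feet hang 105 to either side of the middle. Underside of the edge: 10 high as found, 18 when level (all mm)
- board (a joint): tipping angle of the board, rad: 0 as found, grows as the front edge rises, 0.05 when level; falls back to 0 unless held up. The thick wedge touches the edge when its tip is about 35 mm in and makes the board level when about 75 mm in (front of its grip block 15 mm short of the edge); pushing takes about 5 to 15 N

How it is judged:
By the outcome, as a careful person would: the job done as asked, in the order asked, and still so for the second after the job is handed in, with the robot touching nothing.
It also fails if it takes over 45 s, if anything falls off the work surface, if the arm or the gripper's body presses on something with over 40 N, if the wrist force passes 120 N, or if a joint passes its speed limit or range.

ROBOT

A 6-joint arm with a two-finger parallel gripper is mounted at the origin on a cart in front of the work surface, level with it; the furniture and walls round the work are solid. World frame = base frame: x ahead of the robot, y to its left, z up, the work surface at z = 0. Lengths are in m, angles in degrees, forces in N, time in s.
With the tool pointing down it reaches from about 0.4 to 0.825 m from the base axis. Payload 7 kg.
Tool frame: the origin (TCP) lies midway between the tips of the shut fingers; the grasp point (between the pads) lies 19 mm behind it (grip_depth is the distance from the TCP to the grasp point, in m); z points along the fingers, y is the direction in which the jaws open and shut (so a half turn about z gives the same grasp; the last joint's range is limited). The gripper opens to 88 mm and grips with 3 to 60 N. Pads are 19 mm wide; open, the fingers measure 130 mm over their backs; the gripper's body (78 mm by 193 mm) begins 47 mm behind the grasp point.
Start: joints at [81.137, 20.546, 0.682, 0, -70.136, -16.507], TCP at [0.289, 0.61, 0.227] pointing down, gripper open.
Joint ranges: [-176.03, 176.03], [-82.01, 121.73], [-58.28, 71.71], [-173.87, 95.51], [-174.79, -0.11], [-173.66, 173.66]. Speed limits (degrees/s): [136.94, 136.94, 172.46, 180, 180, 180].

INTERFACE

Orientations are given as [roll, pitch, yaw] about the fixed x, y, z axes, in that order (R = Rz(yaw) Ry(pitch) Rx(roll)).
In Python, from plant import * gives the robot as it stands.
- The arm moves only by the shell command python3 -m inch 'ROWS'. ROWS is JSON, a list of rows, each an object of numbers: "ax", "ay", "az": the turn, a rotation vector about the tool's x, y, z in degrees; "dx", "dy", "dz": the shift along the tool's x, y, z in mm; "fingers": the finger opening in mm, from 0 to 87.6. In form: [{"ax": .., "ay": .., "az": .., "dx": .., "dy": .., "dz": .., "fingers": ..}, ...]. A call has 1 to 8 rows; each row is the pose to reach, as a shift and turn from the pose commanded when the call began, along the tool's axes at that moment; what a row does not reach only later rows make up. A row lasts 1/8 s, in which the tool goes at most 62.5 mm and 10.7 degrees, less where a joint would pass 70% of its speed; a pose out of reach is approached as far as the arm can. A call with a gripper value outside its range is refused whole. The fingers move at their own pace and stop on an object; the grip force is fixed at half the most. Time passes only in rows, so rows that repeat a pose let the fingers close. It gives the time, the measured TCP pose, the force and the opening at its end, in the units of the state.
- get_obs(): the state, without advancing time (a new reading comes with each control period).
- snapshot(name): name is "side" or "top" or "wrist"; returns a dict with "image" (384x512x3 uint8, red, green, blue), "fx", "fy", "cx", "cy" (pixels), "rvec" (rotation vector, rad) and "tvec" (3), from world to camera coordinates, as OpenCV has them. Camera axes: x right, y down, z forward; pixel columns grow to the right and rows downward; lengths in m; the calibration is good to about 2 mm. The wrist camera is an equidistant fisheye: a pixel r from the principal point sees the ray r / f radians off the axis. A picture is of the moment at which its call begins. There is no depth.
- close_job(): hands the job in, once; it reports no verdict.
Trained networks look in the newest picture that a camera, given by its name, has taken for a name from the list of things; names that differ only in an ending like _2 or _b are one class to them, and where a whole thing is asked for, a point or a joint stands for the part that bears it (a point fixed in the world has none). Each returns a list of dicts, best first, with "score" (0 to 1); they miss things now and then, are a little off and sometimes report something else, mostly with a low value. They report only what shows in the picture. A call takes as long as a camera call.
- search_frame(target, camera): "bbox" ([centre column, centre row, width, height] in pixels, round what is visible of it).
- trace(target, camera): "mask" (384x512 bool, what is visible of it) and "bbox" ([centre column, centre row, width, height] in pixels, round what is visible of it).
- landmark_of(target, camera): "position" ([column, row] in pixels: a listed point, or the origin of a listed thing).
The state is a dict: "clock": time; "joint_pos": joint angles; "qvel": joint speeds; "tau": joint torques, N m; "tool_pos": TCP position; "orientation": TCP orientation; "force": force on the tool from outside, world axes, zero at the start; "moment": the same for the moment, N m; "opening": finger opening in m.
Only numpy, scipy, OpenCV 4.12 (cv2) and the standard library are available. Lean on these libraries where they do the work, as an engineer would, in place of code of your own. Each camera call takes 0.05 s, during which the arm holds its last target.

## Working session

There is one attempt and no reset: what is moved stays moved. The work goes in short steps, Python scripts to look and compute and a shell command to move; the robot and the scene stay as the last step left them, time stands still between calls to the robot, and variables do not carry over. Pictures are saved under pics/ and viewed, and the job is handed in when it is done.

```bash
ls; mkdir -p pics; cat > h.py <<'E'
from plant import *
import numpy as np, cv2
from scipy.spatial.transform import Rotation as R
def save(n,f):
    s=snapshot(n); cv2.imwrite('pics/'+f,s['image'][:,:,::-1]); return s
def ray(s,p,fish=False):
    Rm=cv2.Rodrigues(np.array(s['rvec'],float))[0]; t=np.array(s['tvec'],float).ravel()
    x=(p[0]-s['cx'])/s['fx']; y=(p[1]-s['cy'])/s['fy']
    if fish:
        r=np.hypot(x,y); d=np.array([np.sin(r)*x/max(r,1e-9),np.sin(r)*y/max(r,1e-9),np.cos(r)])
    else: d=np.array([x,y,1.]); d/=np.linalg.norm(d)
    return -Rm.T@t, Rm.T@d
def tri(rs):
    A=np.zeros((3,3));b=np.zeros(3)
    for c,d in rs:
        P=np.eye(3)-np.outer(d,d);A+=P;b+=P@c
    x=np.linalg.solve(A,b); return x,[float(np.linalg.norm((np.eye(3)-np.outer(d,d))@(x-c))) for c,d in rs]
def onz(r,z):
    c,d=r; return c+d*(z-c[2])/d[2]
E
python3 - <<'E'
from h import *
print(get_obs())
for n in ['side','top','wrist']:
    s=save(n,n+'0.png')
    for t in ['thick_grip','thin_grip','board_front']:
        try: print(n,t,[(np.round(d['position'],1),round(d['score'],2)) for d in landmark_of(t,n)])
        except Exception as e: print(e)
        if t!='board_front': print([(np.round(d['bbox']),round(d['score'],2)) for d in search_frame(t,n)])
E
```

```text
pics
{'clock': 0.0, 'joint_pos': array([ 8.11368607e+01,  2.05898137e+01,  6.33170270e-01, -2.05043338e-02,
       -7.01362433e+01, -1.65057887e+01]), 'qvel': array([ 0.0297747 ,  0.0616429 , -0.04710472, -0.05352213, -0.02476219,
        0.02553748]), 'tau': array([-2.68888016e-04, -5.82726502e+01,  2.93058944e+01,  6.99716717e+00,
        6.95528928e-03, -1.82381032e-04]), 'tool_pos': array([0.28902307, 0.60943892, 0.2256352 ]), 'orientation': array([ 1.79905464e+02, -7.91170393e-03, -2.53759042e+01]), 'force': array([-0.4933925 ,  0.61427856,  0.05591562]), 'moment': array([ 0.03091926,  0.00073485, -0.00454015]), 'opening': 0.08760560656089958}
side thick_grip [(array([247.2, 220.7]), 0.8)]
[(array([261., 219.,  39.,  23.]), 0.95)]
side thin_grip [(array([291.6, 289.8]), 0.65)]
[(array([308., 292.,  46.,  27.]), 0.86)]
side board_front [(array([219.9, 165.9]), 0.71)]
top thick_grip [(array([280.8, 209.6]), 0.65)]
[(array([278., 194.,  20.,  46.]), 0.66)]
top thin_grip [(array([376.5, 227.9]), 0.88)]
[(array([375., 216.,  14.,  42.]), 0.8), (array([277., 195.,  18.,  42.]), 0.26)]
top board_front [(array([185.1, 188.7]), 0.79)]
wrist thick_grip []
[]
wrist thin_grip []
[]
wrist board_front []
```

View pics/side0.png

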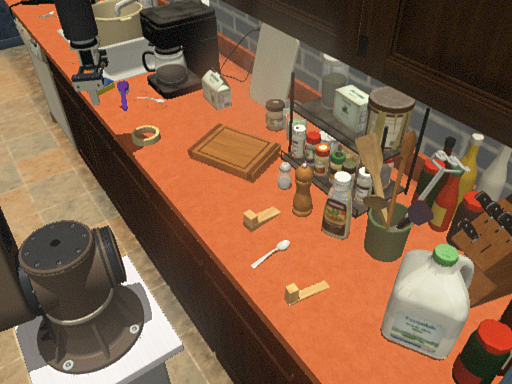

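View pics/top0.png

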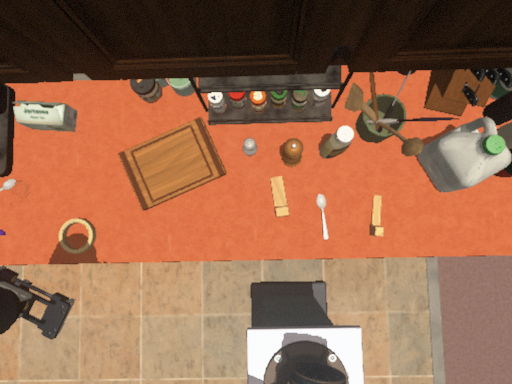

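View pics/wrist0.png

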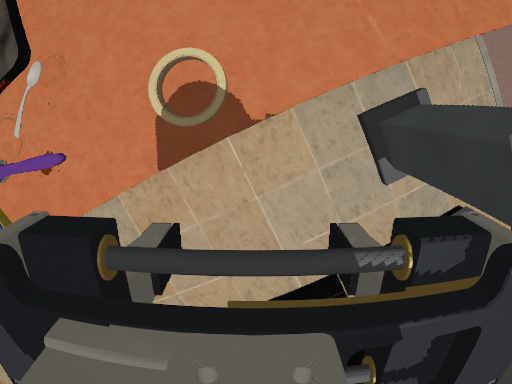

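```bash
python3 - <<'E'
from h import *
a=snapshot('side');b=snapshot('top')
for n,p,q in [('thick',(247.2,220.7),(280.8,209.6)),('thin',(291.6,289.8),(376.5,227.9)),('bf',(219.9,165.9),(185.1,188.7))]:
    r=[ray(a,p),ray(b,q)]; print(n,tri(r)); z=0 if n=='bf' else .025
    print(onz(r[0],z),onz(r[1],z))
E
```

```text
thick (array([0.47455772, 0.05906065, 0.01764096]), [0.0071026736857051345, 0.00710267368570505])
[0.46417025 0.05586416 0.025     ] [0.48046163 0.05585366 0.025     ]
thin (array([ 0.42050229, -0.20540441,  0.03055643]), [0.003494902677480287, 0.0034949026774800797])
[ 0.42004581 -0.20072015  0.025     ] [ 0.42342605 -0.20876773  0.025     ]
bf (array([0.54454159, 0.33102052, 0.00987987]), [0.0035766329273161468, 0.0035766329273160752])
[0.54753915 0.34418711 0.        ] [0.54864311 0.33123223 0.        ]
```

The side view shows the thick wedge at about (261,219), the thin wedge at (308,292) and the board at (235,150). In the top view they are at (279,195), (377,216) and (172,163), and the board's near edge runs from (151,207) to (224,176). I'll bring the wrist camera over the area next.

```bash
python3 -m inch '[{"dx":20,"dy":23,"az":-4},{"dx":55,"dy":64,"az":-9},{"dx":90,"dy":105,"az":-14},{"dx":125,"dy":146,"az":-19},{"dx":160,"dy":187,"az":-24},{"dx":195,"dy":228,"az":-29},{"dx":230,"dy":269,"az":-34},{"dx":260,"dy":305,"az":-36}]'; python3 -m inch '[{"dx":-5,"dy":55},{"dx":-15,"dy":100},{"dx":-15,"dy":100},{"dx":-15,"dy":100}]'
python3 - <<'E'
from h import *
o=get_obs();print(o['clock'],o['tool_pos'],o['orientation'],o['joint_pos'])
for n in ['side','top','wrist']:
    s=save(n,n+'1.png')
    for t in ['thick_grip','thin_grip','board_front']:
        r=landmark_of(t,n); f=n=='wrist'
        print(n,t,[(np.round(d['position'],1),round(d['score'],2)) for d in r], r and onz(ray(s,r[0]['position'],f),0 if 'b' in t else .025).round(4))
E
```

```text
1.0 [0.28923504 0.60988012 0.22657774] [-1.79997697e+02 -2.29725985e-04 -2.53709744e+01] [ 8.11361139e+01  2.05452587e+01  6.82106231e-01  9.30001704e-04
 -7.01347046e+01 -1.65074044e+01]
side thick_grip [] []
side thin_grip [(array([289.1, 290.6]), 0.97)] [ 0.4138 -0.1991  0.025 ]
side board_front [(array([221.8, 167.5]), 0.88)] [0.5482 0.3331 0.    ]
top thick_grip [(array([277.9, 209.4]), 0.61)] [0.4812 0.064  0.025 ]
top thin_grip [(array([378.2, 232.4]), 0.72)] [ 0.4109 -0.2128  0.025 ]
top board_front [(array([186.1, 191.9]), 0.59)] [0.5392 0.3284 0.    ]
wrist thick_grip [] []
wrist thin_grip [] []
wrist board_front [] []$[0]: bad value
$[0]: bad value
```

```bash
python3 -m inch '[{"ax":0,"ay":0,"az":-4,"dx":20,"dy":23,"dz":0,"fingers":87},{"ax":0,"ay":0,"az":-9,"dx":55,"dy":64,"dz":0,"fingers":87},{"ax":0,"ay":0,"az":-14,"dx":90,"dy":105,"dz":0,"fingers":87},{"ax":0,"ay":0,"az":-19,"dx":125,"dy":146,"dz":0,"fingers":87},{"ax":0,"ay":0,"az":-24,"dx":160,"dy":187,"dz":0,"fingers":87},{"ax":0,"ay":0,"az":-29,"dx":195,"dy":228,"dz":0,"fingers":87},{"ax":0,"ay":0,"az":-34,"dx":230,"dy":269,"dz":0,"fingers":87},{"ax":0,"ay":0,"az":-36,"dx":260,"dy":305,"dz":0,"fingers":87}]'
```

```text
clock: 2.6
tool_pos: [0.3936, 0.2211, 0.227]
orientation: [-180.0, -0.0, 10.7]
force: [0.6, 0.6, 0.1]
opening: 0.0868
```

```bash
cat > look.py <<'E'
from h import *
import sys
k=sys.argv[1]
o=get_obs();print(o['clock'],o['tool_pos'].round(4),o['orientation'].round(2),o['force'].round(1))
for n in sys.argv[2:]:
    s=save(n,n+k+'.png')
    for t in ['thick_grip','thin_grip','board_front']:
        r=landmark_of(t,n); f=n=='wrist'
        print(n,t,[(np.round(d['position'],1),round(d['score'],2)) for d in r], r and onz(ray(s,r[0]['position'],f),0 if 'b' in t else .025).round(4))
    np.savez(n+k+'.npz',**{q:s[q] for q in ('fx','fy','cx','cy','rvec','tvec')})
E
python3 look.py 2 wrist side
```

```text
2.6 [0.3936 0.2211 0.227 ] [-1.7996e+02 -5.0000e-02  1.0740e+01] [0.6 0.6 0.1]
wrist thick_grip [] []
wrist thin_grip [(array([505.8, 210.2]), 0.89)] [ 0.4155 -0.2131  0.025 ]
wrist board_front [(array([193.1,  47.4]), 0.91)] [0.5355 0.3295 0.    ]
side thick_grip [(array([251.1, 221.9]), 0.56)] [0.4704 0.0456 0.025 ]
side thin_grip [(array([292.3, 294.5]), 0.88)] [ 0.413  -0.2123  0.025 ]
side board_front [(array([221.5, 172. ]), 0.93)] [0.5349 0.3132 0.    ]
```

View pics/wrist2.png

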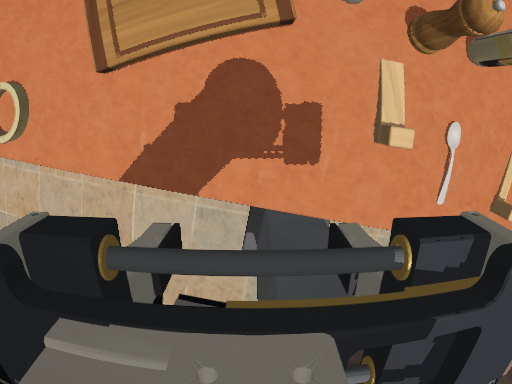

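The wrist picture shows the board's front edge from about (102,70) to (294,20). The thick wedge's tip is at about (392,62) and its grip at (395,135). I'll zoom in for exact corners.

```bash
python3 - <<'E'
import cv2
i=cv2.imread('pics/wrist2.png')
cv2.imwrite('pics/w2a.png',cv2.resize(i[45:165,360:440],None,fx=5,fy=5,interpolation=cv2.INTER_CUBIC))
cv2.imwrite('pics/w2b.png',cv2.resize(i[0:80,80:310],None,fx=3.4,fy=3.4,interpolation=cv2.INTER_CUBIC))
E
```

```text
(no output)
```

View pics/w2a.png

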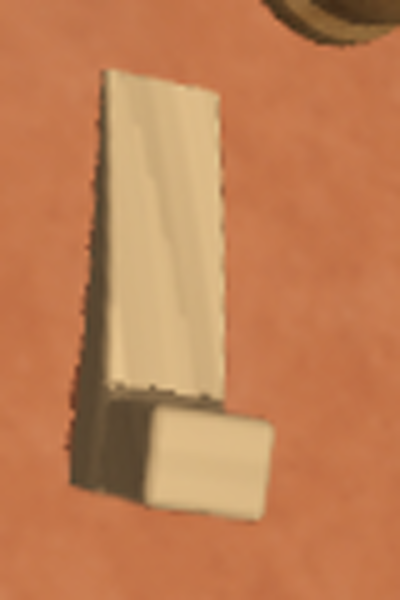

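View pics/w2b.png

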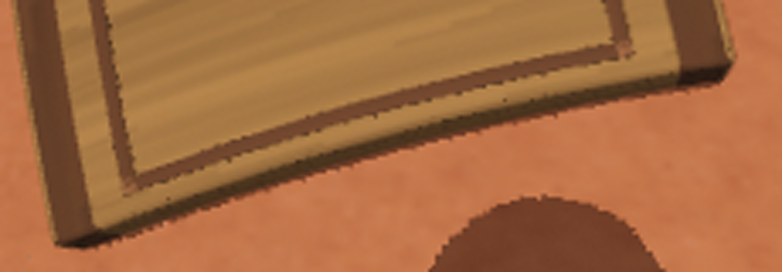

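```bash
python3 - <<'E'
from h import *
s=dict(np.load('wrist2.npz'))
A=lambda x,y:(360+x/5,45+y/5)
B=lambda x,y:(80+x/3.4,y/3.4)
def P(p,z): return onz(ray(s,p,True),z)
g=np.array([P(A(*q),.05) for q in [(152,405),(274,425),(262,521),(145,506)]])
print(g.round(4)); print(np.linalg.norm(g-np.roll(g,-1,0),axis=1), g.mean(0))
t=np.array([P(A(107,70),.003),P(A(219,92),.003)]);e=np.array([P(A(107,385),.021),P(A(222,405),.021)])
print('tip',t,np.linalg.norm(t[1]-t[0]),e)
d=(t.mean(0)-g.mean(0))[:2];print(np.linalg.norm(d),np.degrees(np.arctan2(d[1],d[0])))
w=e-t; print(np.degrees(np.arctan2(w[:,1],w[:,0])), np.degrees(np.arctan2((t[0]-t[1])[1],(t[0]-t[1])[0]))-90)
for z in (.03,.036,.042):
  b=np.array([P(B(57,240),z),P(B(735,64),z)]);d=b[0]-b[1]
  print(z,b,np.linalg.norm(d),b.mean(0),np.degrees(np.arctan2(d[1],d[0]))-90)
E
```

```text
[[0.4845 0.0729 0.05  ]
 [0.4887 0.0376 0.05  ]
 [0.4646 0.0346 0.05  ]
 [0.4603 0.0686 0.05  ]]
[0.03550966 0.02431618 0.03421165 0.02465552] [0.47451522 0.05341197 0.05      ]
tip [[0.57456074 0.08255465 0.003     ]
 [0.57949661 0.04777202 0.003     ]] 0.0351310913862806 [[0.48812565 0.07298771 0.021     ]
 [0.49181907 0.03804787 0.021     ]]
0.10318479437433045 6.539408038678116
[-173.68401356 -173.67129802] 8.076693533333355
0.03 [[0.48978012 0.44754249 0.03      ]
 [0.58789347 0.20795388 0.03      ]] 0.25889945873345377 [0.53883679 0.32774819 0.03      ] 22.269471335727246
0.036 [[0.48933474 0.4439495  0.036     ]
 [0.58579037 0.20840896 0.036     ]] 0.25452512170453023 [0.53756256 0.32617923 0.036     ] 22.26947133572726
0.042 [[0.48888936 0.44035652 0.042     ]
 [0.58368728 0.20886404 0.042     ]] 0.25015078467560664 [0.53628832 0.32461028 0.042     ] 22.26947133572726
```

```bash
python3 -m inch '[{"ax":0,"ay":0,"az":1,"dx":10,"dy":35,"dz":10,"fingers":87},{"ax":0,"ay":0,"az":2,"dx":24,"dy":85,"dz":30,"fingers":87},{"ax":0,"ay":0,"az":3,"dx":38,"dy":135,"dz":50,"fingers":87},{"ax":0,"ay":0,"az":4.2,"dx":48,"dy":170,"dz":60,"fingers":87},{"ax":0,"ay":0,"az":4.2,"dx":48.5,"dy":180,"dz":67,"fingers":87},{"ax":0,"ay":0,"az":4.2,"dx":48.5,"dy":180,"dz":67,"fingers":87}]'; python3 look.py 3 wrist
```

```text
clock: 3.75
tool_pos: [0.4741, 0.055, 0.1589]
orientation: [180.0, 0.1, 6.4]
force: [-0.4, -0.0, 0.6]
opening: 0.0871
3.75 [0.4741 0.055  0.1589] [1.7997e+02 9.0000e-02 6.4000e+00] [-0.4 -0.   0.6]
wrist thick_grip [(array([256.6, 180.3]), 0.63)] [0.4773 0.0536 0.025 ]
wrist thin_grip [] []
wrist board_front [(array([ 44.1, 109.8]), 0.91)] [0.5354 0.3292 0.    ]
```

View pics/wrist3.png

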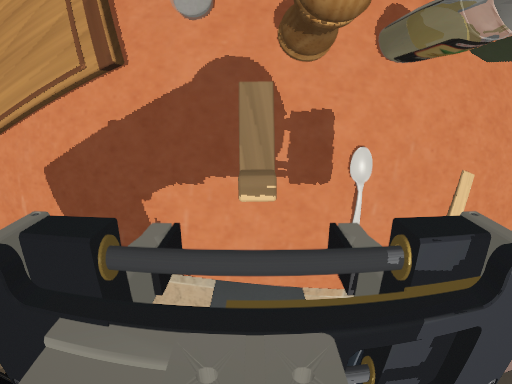

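```bash
python3 - <<'E'
import cv2
i=cv2.imread('pics/wrist3.png')
cv2.imwrite('pics/w3a.png',cv2.resize(i[70:215,215:300],None,fx=4,fy=4,interpolation=cv2.INTER_CUBIC))
E
```

```text
(no output)
```

View pics/w3a.png

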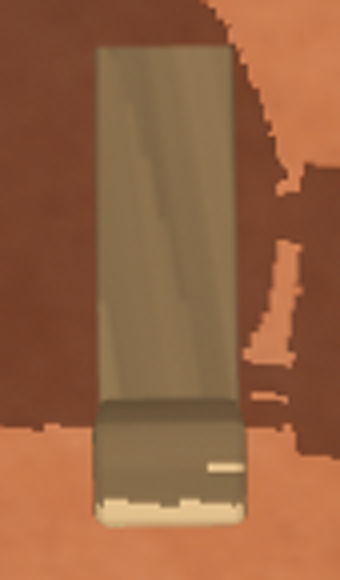

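```bash
python3 - <<'E'
from h import *
s=dict(np.load('wrist2.npz'));s3=dict(np.load('wrist3.npz'))
A=lambda x,y:(360+x/5,45+y/5)
C=lambda x,y:(215+x/4,70+y/4)
for n,a,c in [('FL',(152,405),(97,418)),('FR',(274,425),(244,418)),('BR',(262,521),(245,526)),('BL',(145,506),(97,526)),('TL',(107,70),(97,46)),('TR',(219,92),(232,46))]:
    print(n,tri([ray(s,A(*a),True),ray(s3,C(*c),True)])[0].round(4), onz(ray(s3,C(*c),True),.05 if n[0]!='T' else .003).round(4))
for p,q in [((193.1,47.4),(44.1,109.8))]: print(tri([ray(s,p,True),ray(s3,q,True)]))
E
```

```text
FL [0.4853 0.0708 0.0451] [0.4868 0.0709 0.05  ]
FR [0.4895 0.0367 0.0478] [0.4906 0.0373 0.05  ]
BR [0.4645 0.0336 0.0484] [0.4649 0.0337 0.05  ]
BL [0.4605 0.0682 0.049 ] [0.461  0.0683 0.05  ]
TL [0.575  0.0825 0.0026] [0.5754 0.0827 0.003 ]
TR [0.5794 0.0479 0.0033] [0.5793 0.0478 0.003 ]
(array([ 5.35471601e-01,  3.29514867e-01, -3.32124579e-04]), [0.00013442678308316989, 0.00013442678308308228])
```

The grip corners triangulate to z of about 48 mm, the tip to 3 mm and the board point to 0, all as they should be. Grip centre is at about (0.475,0.053), yaw 6.5°. The board edge middle is at about (0.537,0.328), yaw 22°. Next I descend and grasp.

```bash
python3 -m inch '[{"ax":0,"ay":0,"az":0,"dx":0,"dy":0,"dz":30,"fingers":70},{"ax":0,"ay":0,"az":0,"dx":0.5,"dy":0,"dz":75,"fingers":70},{"ax":0,"ay":0,"az":0,"dx":0.5,"dy":0,"dz":115,"fingers":70},{"ax":0,"ay":0,"az":0,"dx":0.5,"dy":0,"dz":140,"fingers":70},{"ax":0,"ay":0,"az":0,"dx":0.5,"dy":0,"dz":150,"fingers":70},{"ax":0,"ay":0,"az":0,"dx":0.5,"dy":0,"dz":150,"fingers":70},{"ax":0,"ay":0,"az":0,"dx":0.5,"dy":0,"dz":150,"fingers":30},{"ax":0,"ay":0,"az":0,"dx":0.5,"dy":0,"dz":150,"fingers":30}]'
python3 -m inch '[{"ax":0,"ay":0,"az":0,"dx":0,"dy":0,"dz":0,"fingers":30},{"ax":0,"ay":0,"az":0,"dx":0,"dy":0,"dz":0,"fingers":30},{"ax":0,"ay":0,"az":0,"dx":0,"dy":0,"dz":0,"fingers":30}]'
```

```text
clock: 4.95
tool_pos: [0.4755, 0.0554, 0.0106]
orientation: [-180.0, -0.1, 6.4]
force: [-0.0, 0.6, 0.8]
opening: 0.0552
clock: 5.32
tool_pos: [0.4749, 0.0549, 0.0099]
orientation: [180.0, -0.0, 6.4]
force: [-0.7, -1.0, 5.5]
opening: 0.0362
```

```bash
python3 -m inch '[{"ax":0,"ay":0,"az":0,"dx":0,"dy":0,"dz":-12,"fingers":30},{"ax":0,"ay":0,"az":0,"dx":-2,"dy":-12,"dz":-25,"fingers":30},{"ax":0,"ay":0,"az":-3,"dx":-7,"dy":-50,"dz":-30,"fingers":30},{"ax":0,"ay":0,"az":-7,"dx":-14,"dy":-100,"dz":-30,"fingers":30},{"ax":0,"ay":0,"az":-11,"dx":-20,"dy":-150,"dz":-30,"fingers":30},{"ax":0,"ay":0,"az":-14,"dx":-27,"dy":-200,"dz":-30,"fingers":30},{"ax":0,"ay":0,"az":-15.8,"dx":-30.7,"dy":-225,"dz":-30,"fingers":30},{"ax":0,"ay":0,"az":-15.8,"dx":-30.7,"dy":-229.4,"dz":-30,"fingers":30}]'
python3 look.py 4 wrist side
```

```text
clock: 6.32
tool_pos: [0.4181, 0.2818, 0.0404]
orientation: [-180.0, -0.1, 22.4]
force: [-0.5, 0.3, -0.3]
opening: 0.036
6.325 [0.4181 0.2818 0.0404] [-1.7996e+02 -7.0000e-02  2.2390e+01] [-0.5  0.3 -0.3]
wrist thick_grip [(array([255.3, 249.3]), 0.72)] [0.4045 0.2763 0.025 ]
wrist thin_grip [] []
wrist board_front [(array([257.1,  30.5]), 0.6)] [0.5364 0.3294 0.    ]
side thick_grip [(array([193.8, 181.2]), 0.45)] [0.4263 0.2959 0.025 ]
side thin_grip [(array([292.8, 294.6]), 0.55)] [ 0.4138 -0.2133  0.025 ]
side board_front [(array([222. , 169.1]), 0.75)] [0.5442 0.3254 0.    ]
```

View pics/wrist4.png

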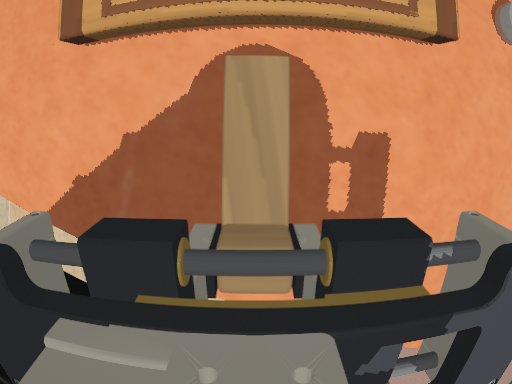

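View pics/side4.png

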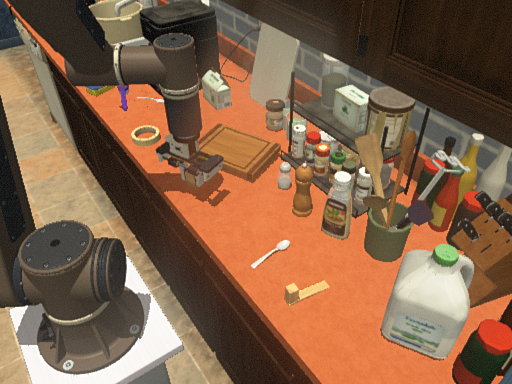

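Centred and square: the tip is at cols 225–290 (centre 257) and the board corners at 62 and 457 (centre 259, rows equal). Next I lower and push to just before contact.

```bash
python3 -m inch '[{"ax":0,"ay":0,"az":0,"dx":0,"dy":0,"dz":15,"fingers":30},{"ax":0,"ay":0,"az":0,"dx":0,"dy":0,"dz":28,"fingers":30},{"ax":0,"ay":0,"az":0,"dx":0,"dy":0,"dz":30,"fingers":30},{"ax":0,"ay":0,"az":0,"dx":15,"dy":0,"dz":30,"fingers":30},{"ax":0,"ay":0,"az":0,"dx":35,"dy":0,"dz":30,"fingers":30},{"ax":0,"ay":0,"az":0,"dx":50,"dy":0,"dz":30,"fingers":30},{"ax":0,"ay":0,"az":0,"dx":55,"dy":0,"dz":30,"fingers":30}]'
python3 look.py 5 wrist
```

```text
clock: 7.6
tool_pos: [0.4678, 0.2982, 0.0091]
orientation: [179.9, 0.3, 22.2]
force: [-16.8, -5.3, 23.2]
opening: 0.0355
7.6 [0.4678 0.2982 0.0091] [179.87   0.31  22.18] [-16.8  -5.3  23.2]
wrist thick_grip [(array([252.8, 251.7]), 0.82)] [0.4667 0.2994 0.025 ]
wrist thin_grip [] []
wrist board_front [] []
```

View pics/wrist5.png

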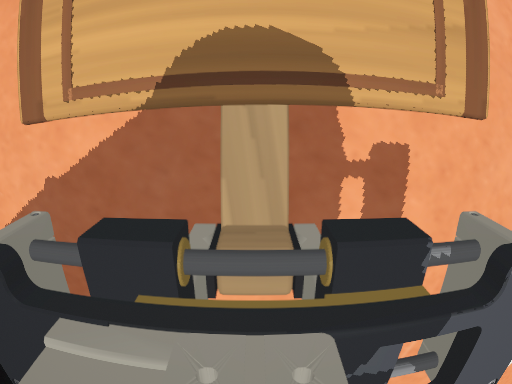

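It is pressing down at 23 N, which adds friction on the worktop, so I'll ease up slightly and look at the force.

```bash
python3 -m inch '[{"ax":0,"ay":0,"az":0,"dx":0,"dy":0,"dz":-1,"fingers":30},{"ax":0,"ay":0,"az":0,"dx":0,"dy":0,"dz":-1,"fingers":30}]'
```

```text
clock: 8.05
tool_pos: [0.4695, 0.3002, 0.0098]
orientation: [180.0, 0.0, 22.2]
force: [0.1, -0.4, -1.1]
opening: 0.0359
```

```bash
python3 -m inch '[{"ax":0,"ay":0,"az":0,"dx":5,"dy":0,"dz":0,"fingers":30},{"ax":0,"ay":0,"az":0,"dx":10,"dy":0,"dz":0,"fingers":30},{"ax":0,"ay":0,"az":0,"dx":15,"dy":0,"dz":0,"fingers":30},{"ax":0,"ay":0,"az":0,"dx":20,"dy":0,"dz":0,"fingers":30},{"ax":0,"ay":0,"az":0,"dx":25,"dy":0,"dz":0,"fingers":30},{"ax":0,"ay":0,"az":0,"dx":30,"dy":0,"dz":0,"fingers":30},{"ax":0,"ay":0,"az":0,"dx":30,"dy":0,"dz":0,"fingers":30}]'
python3 look.py 6 wrist side
```

```text
clock: 8.93
tool_pos: [0.4951, 0.309, 0.0092]
orientation: [179.9, 0.4, 22.1]
force: [-8.4, -4.8, 1.0]
opening: 0.036
8.925 [0.4951 0.309  0.0092] [179.86   0.37  22.15] [-8.4 -4.8  1. ]
wrist thick_grip [(array([253., 248.]), 0.63)] [0.496  0.3109 0.025 ]
wrist thin_grip [] []
wrist board_front [] []
side thick_grip [(array([212. , 170.9]), 0.48)] [0.4982 0.3076 0.025 ]
side thin_grip [(array([292.5, 293.7]), 0.91)] [ 0.4148 -0.2108  0.025 ]
side board_front [] []
```

View pics/wrist6.png

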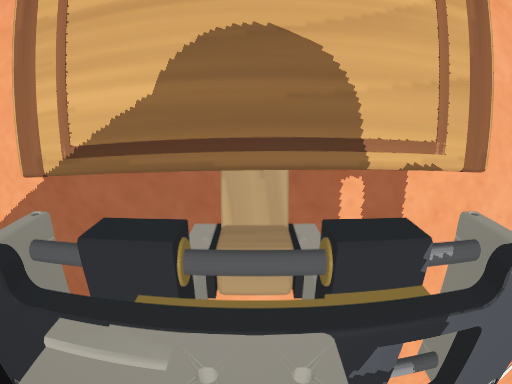

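```bash
python3 -m inch '[{"ax":0,"ay":0,"az":0,"dx":4,"dy":0,"dz":0,"fingers":30},{"ax":0,"ay":0,"az":0,"dx":8,"dy":0,"dz":0,"fingers":30},{"ax":0,"ay":0,"az":0,"dx":12,"dy":0,"dz":0,"fingers":30},{"ax":0,"ay":0,"az":0,"dx":12,"dy":0,"dz":0,"fingers":30}]'
python3 look.py 7 wrist side top
python3 - <<'E'
import cv2
i=cv2.imread('pics/wrist7.png')
cv2.imwrite('pics/w7a.png',cv2.resize(i[130:310,180:330],None,fx=3.3,fy=3.3,interpolation=cv2.INTER_CUBIC))
i=cv2.imread('pics/side7.png')
cv2.imwrite('pics/s7a.png',cv2.resize(i[100:220,150:310],None,fx=5,fy=5,interpolation=cv2.INTER_CUBIC))
E
```

```text
clock: 9.82
tool_pos: [0.5061, 0.3136, 0.0092]
orientation: [179.9, 0.4, 22.2]
force: [-8.0, -5.0, 0.6]
opening: 0.0358
9.825 [0.5061 0.3136 0.0092] [179.87   0.37  22.15] [-8.  -5.   0.6]
wrist thick_grip [(array([255.3, 251. ]), 0.79)] [0.5059 0.3137 0.025 ]
wrist thin_grip [] []
wrist board_front [] []
side thick_grip [(array([210.3, 170.4]), 0.72)] [0.4951 0.313  0.025 ]
side thin_grip [(array([293.3, 293.3]), 0.58)] [ 0.4171 -0.211   0.025 ]
side board_front [] []
top thick_grip [] []
top thin_grip [(array([377.5, 230. ]), 0.55)] [ 0.4176 -0.2112  0.025 ]
top board_front [] []
```

View pics/w7a.png

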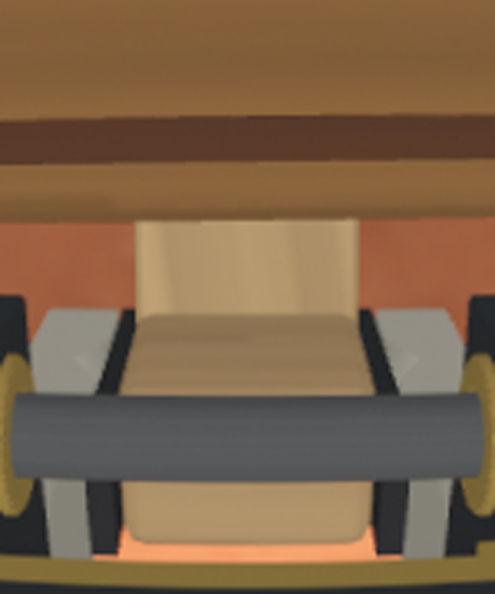

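View pics/s7a.png

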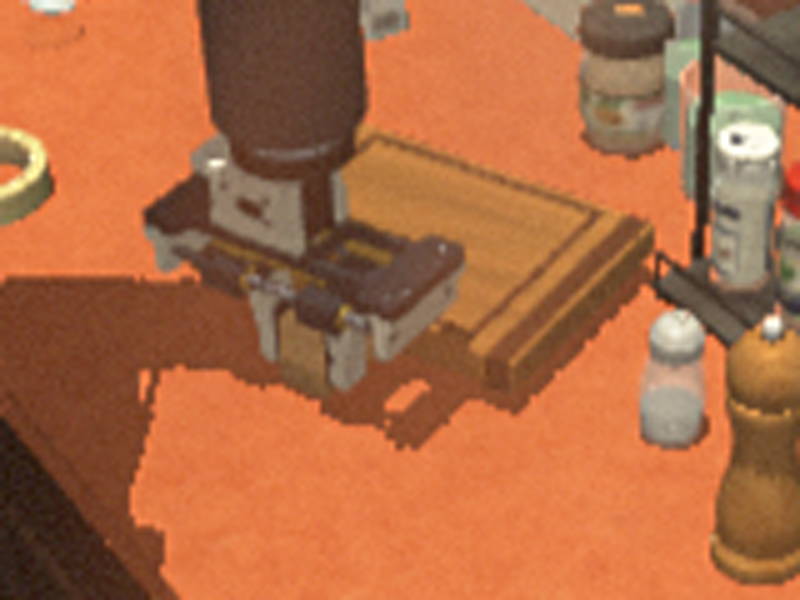

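View pics/wrist7.png

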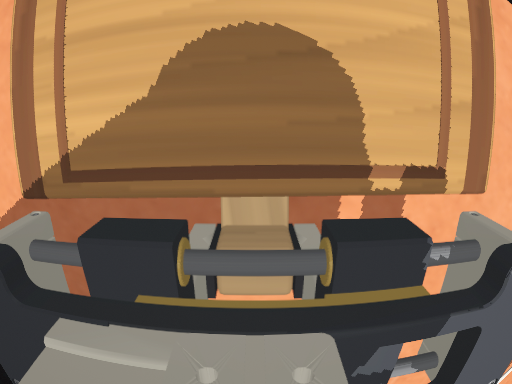

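```bash
python3 - <<'E'
from h import *
for k in '567':
    s=dict(np.load(f'wrist{k}.npz')); c,_=ray(s,(256,192),True)
    bf=np.array([.5367,.3285,0]); a=np.radians(22.2); X=np.array([np.cos(a),np.sin(a),0]);Y=np.array([-np.sin(a),np.cos(a),0])
    print(k,'cam in board frame',(c-bf)@X,(c-bf)@Y,c[2])
    def px(p):
        Rm=cv2.Rodrigues(s['rvec'])[0];q=Rm@p+s['tvec'].ravel();th=np.arctan2(np.hypot(q[0],q[1]),q[2]);u=q[:2]/np.hypot(q[0],q[1])*th
        return (s['cx']+s['fx']*u[0],s['cy']+s['fy']*u[1])
    for th in (0,.025,.05):
        # top-front corners: rear pivot at x=.160,z=0 ; level underside 18
        out=[]
        for y in (.13,-.13):
          for (x,z) in ((0,.044),(0,.018)):
            d=.05-th; dx,dz=x-.16,z
            xx=.16+dx*np.cos(d)-0-dz*np.sin(d)*-1; zz=dz*np.cos(d)+dx*np.sin(d)
            out.append(np.round(px(bf+X*xx+Y*y+np.array([0,0,zz])),1))
        print(th,round(zz,4),*out)
E
python3 - <<'E'
import cv2,numpy as np
for k in '57':
    i=cv2.imread(f'pics/wrist{k}.png'); r=80 if k=='5' else 160
    L=i[r:r+60,0:80];Q=i[r:r+60,432:512]
    cv2.imwrite(f'pics/c{k}.png',cv2.resize(np.hstack([L,Q]),None,fx=5,fy=5,interpolation=cv2.INTER_CUBIC))
E
```

```text
5 cam in board frame -0.003056168687037753 -0.0009760319453832746 0.16678508802740022
0 0.01 [ 16.9 118.8] [ 44.1 118. ] [488.2 118.3] [461.1 117.6]
0.025 0.014 [ 12.4 121.6] [ 40.4 119.4] [492.8 121.1] [464.8 118.9]
0.05 0.018 [  7.7 124.4] [ 36.5 120.6] [497.5 123.8] [468.7 120.2]
6 cam in board frame 0.026470327105714574 -0.0013209356926381626 0.1668876241793571
0 0.01 [ 22.  170.6] [ 48. 164.] [482.5 170. ] [456.4 163.4]
0.025 0.014 [ 17.8 174.4] [ 44.5 166.1] [486.6 173.7] [460.  165.5]
0.05 0.018 [ 13.6 178.1] [ 40.8 168.2] [490.8 177.4] [463.6 167.6]
7 cam in board frame 0.03843559296059242 -0.0012620883600378192 0.16685121251112583
0 0.01 [ 25.3 191. ] [ 50.6 182.1] [479.4 190.5] [454.1 181.6]
0.025 0.014 [ 21.3 195. ] [ 47.1 184.6] [483.3 194.5] [457.5 184.1]
0.05 0.018 [ 17.3 199. ] [ 43.6 187. ] [487.3 198.6] [461.  186.5]
```

View pics/c7.png

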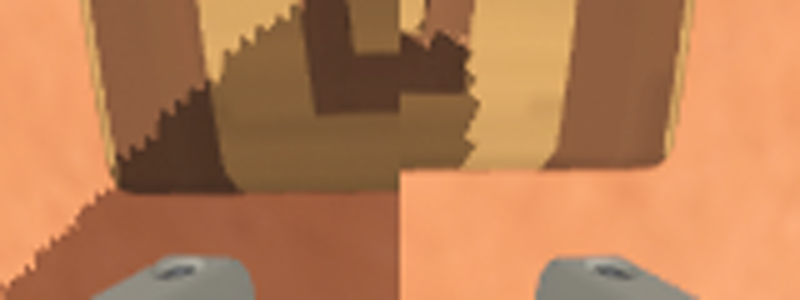

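View pics/c5.png

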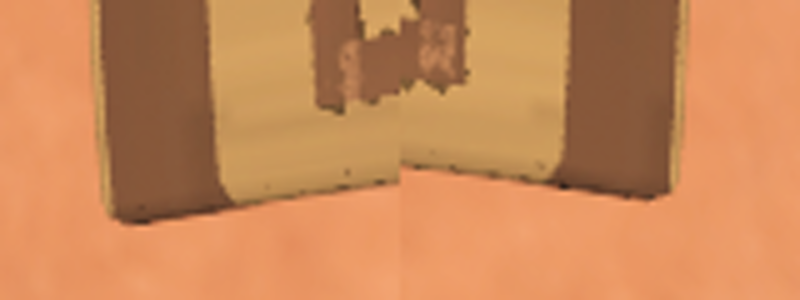

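The board edge is at row ~196 and the corners at cols ~22 and ~487. That corner width corresponds to about 0.043 rad, which agrees with 69 mm of insertion, so about 6 mm remain.

```bash
python3 -m inch '[{"ax":0,"ay":0,"az":0,"dx":3,"dy":0,"dz":0,"fingers":30},{"ax":0,"ay":0,"az":0,"dx":6.0,"dy":0,"dz":0,"fingers":30},{"ax":0,"ay":0,"az":0,"dx":6.0,"dy":0,"dz":0,"fingers":30},{"ax":0,"ay":0,"az":0,"dx":6.0,"dy":0,"dz":0,"fingers":30}]'
python3 look.py 8 wrist
python3 - <<'E'
import cv2,numpy as np
i=cv2.imread('pics/wrist8.png'); r=160
cv2.imwrite('pics/c8.png',cv2.resize(np.hstack([i[r:r+70,0:80],i[r:r+70,215:295],i[r:r+70,432:512]]),None,fx=3.3,fy=3.3,interpolation=cv2.INTER_CUBIC))
from h import *
o=get_obs();p=o['tool_pos'];a=np.radians(22.2);print(np.dot(np.array([.5367,.3285])-p[:2],[np.cos(a),np.sin(a)]))
E
```

```text
clock: 10.92
tool_pos: [0.5116, 0.3159, 0.0092]
orientation: [179.9, 0.4, 22.2]
force: [-8.9, -4.7, 0.2]
opening: 0.0352
10.925 [0.5116 0.3159 0.0092] [179.87   0.37  22.15] [-8.9 -4.7  0.2]
wrist thick_grip [(array([254.2, 250.8]), 0.86)] [0.5112 0.3166 0.025 ]
wrist thin_grip [] []
wrist board_front [] []
0.02805267912432975
```

View pics/c8.png

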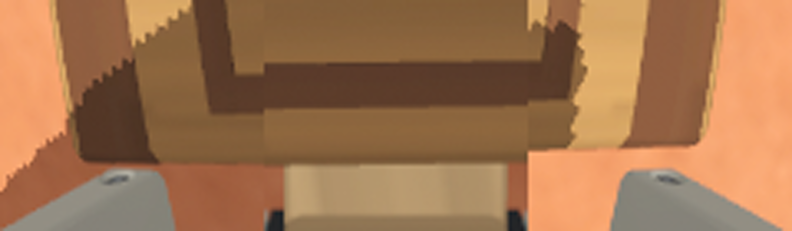

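```bash
python3 -m inch '[{"ax":0,"ay":0,"az":0,"dx":-0.7,"dy":0,"dz":0,"fingers":36},{"ax":0,"ay":0,"az":0,"dx":-0.7,"dy":0,"dz":0,"fingers":55},{"ax":0,"ay":0,"az":0,"dx":-0.7,"dy":0,"dz":0,"fingers":60},{"ax":0,"ay":0,"az":0,"dx":-0.7,"dy":0,"dz":0,"fingers":60},{"ax":0,"ay":0,"az":0,"dx":-0.7,"dy":0,"dz":-15,"fingers":60},{"ax":0,"ay":0,"az":0,"dx":-0.7,"dy":0,"dz":-50,"fingers":60},{"ax":0,"ay":0,"az":0,"dx":-30,"dy":0,"dz":-90,"fingers":60},{"ax":0,"ay":0,"az":0,"dx":-60,"dy":0,"dz":-110,"fingers":60}]'
python3 look.py 9 wrist side top
```

```text
clock: 12.12
tool_pos: [0.4589, 0.2964, 0.1237]
orientation: [-179.9, -0.2, 22.2]
force: [-0.9, -0.2, -0.3]
opening: 0.06
12.125 [0.4589 0.2964 0.1237] [-179.91   -0.21   22.23] [-0.9 -0.2 -0.3]
wrist thick_grip [(array([257.7, 129.2]), 0.8)] [0.5126 0.3162 0.025 ]
wrist thin_grip [] []
wrist board_front [(array([256.4,  97.6]), 0.71)] [0.5387 0.328  0.    ]
side thick_grip [(array([214.1, 169.1]), 0.58), (array([290. , 294.3]), 0.39)] [0.5083 0.3117 0.025 ]
side thin_grip [(array([289.2, 292.4]), 0.69)] [ 0.4108 -0.2034  0.025 ]
side board_front [(array([221.2, 169.9]), 0.93)] [0.5399 0.3233 0.    ]
top thick_grip [(array([184., 200.]), 0.39)] [0.514  0.3297 0.025 ]
top thin_grip [(array([373.4, 229.9]), 0.85)] [ 0.4181 -0.1999  0.025 ]
top board_front [] []
```

View pics/wrist9.png

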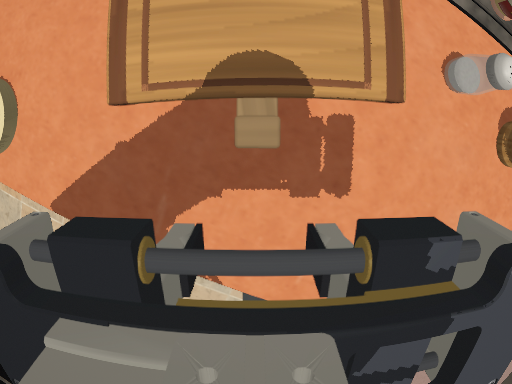

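View pics/side9.png

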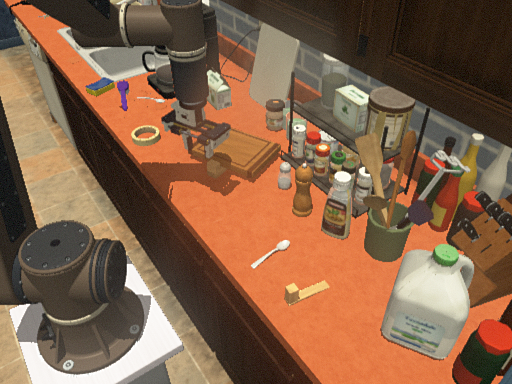

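The wedge grip is at about (257,129), square under the middle of the edge (corners at cols 109 and 404, mean 256.5). Next I measure how level the board is.

```bash
python3 - <<'E'
from h import *
i=cv2.imread('pics/wrist9.png')
cv2.imwrite('pics/c9.png',cv2.resize(np.hstack([i[60:160,95:135],i[60:160,225:290],i[60:160,380:420]]),None,fx=5,fy=5,interpolation=cv2.INTER_CUBIC))
bf=np.array([.5367,.3285,0]); a=np.radians(22.2); X=np.array([np.cos(a),np.sin(a),0]);Y=np.array([-np.sin(a),np.cos(a),0])
def pj(s,p):
    Rm=cv2.Rodrigues(s['rvec'])[0];q=Rm@p+s['tvec'].ravel();th=np.arctan2(np.hypot(q[0],q[1]),q[2]);u=q[:2]/np.hypot(q[0],q[1])*th
    return np.round((s['cx']+s['fx']*u[0],s['cy']+s['fy']*u[1]),1)
s=dict(np.load('wrist9.npz')); print('cam',(ray(s,(256,192),True)[0]-bf)@X)
for th in (0,.025,.05,.075):
    d=.05-th; o=[]
    for y in (.13,-.13):
      for x,z in ((0,.044),(0,.018)):
        xx=.16+(x-.16)*np.cos(d)+z*np.sin(d); zz=z*np.cos(d)+(x-.16)*np.sin(d); o.append(pj(s,bf+X*xx+Y*y+np.array([0,0,zz])))
    print(th,*o)
for g in (.026,.028,.030):
    print('grip ctr',g,'front/back top', [tuple(pj(s,bf-X*(g+e)+Y*y+np.array([0,0,.05]))) for e in(-.013,.013) for y in (.018,-.018)])
E
```

```text
cam -0.01335744882102848
0 [108.4 102.1] [120.6 103.9] [401.7 102.5] [389.5 104.3]
0.025 [106.3 103.5] [118.8 104.5] [403.7 103.9] [391.2 104.8]
0.05 [104.3 104.8] [117.  104.9] [405.8 105.2] [393.  105.3]
0.075 [102.1 105.9] [115.2 105.3] [407.9 106.4] [394.8 105.7]
grip ctr 0.026 front/back top [(np.float64(231.8), np.float64(113.1)), (np.float64(278.4), np.float64(113.2)), (np.float64(232.1), np.float64(146.2)), (np.float64(278.0), np.float64(146.3))]
grip ctr 0.028 front/back top [(np.float64(231.8), np.float64(115.7)), (np.float64(278.3), np.float64(115.7)), (np.float64(232.1), np.float64(148.7)), (np.float64(278.0), np.float64(148.8))]
grip ctr 0.03 front/back top [(np.float64(231.8), np.float64(118.2)), (np.float64(278.3), np.float64(118.3)), (np.float64(232.1), np.float64(151.3)), (np.float64(277.9), np.float64(151.3))]
```

View pics/c9.png

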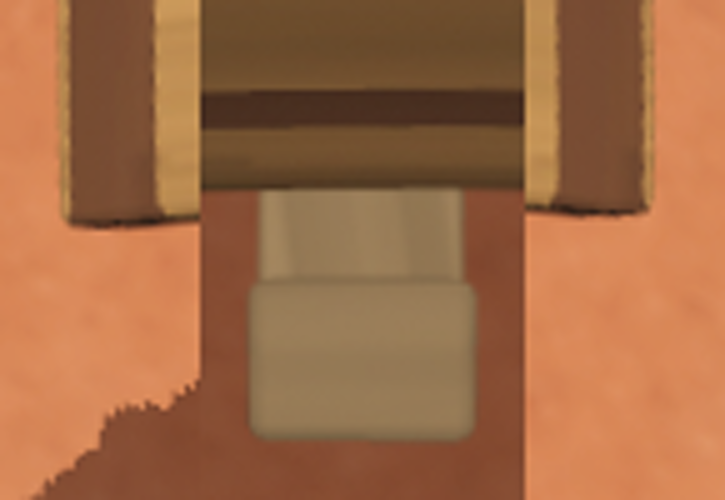

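```bash
python3 - <<'E'
from h import *
bf=np.array([.5367,.3285,0]); a=np.radians(22.2); X=np.array([np.cos(a),np.sin(a),0])
def pj(s,p):
    Rm=cv2.Rodrigues(s['rvec'])[0];q=Rm@p+s['tvec'].ravel();th=np.arctan2(np.hypot(q[0],q[1]),q[2]);u=q[:2]/np.hypot(q[0],q[1])*th
    return np.round((s['cx']+s['fx']*u[0],s['cy']+s['fy']*u[1]),1)
s=dict(np.load('wrist9.npz'))
gc=bf-X*.0278
print('grip rows',pj(s,gc+X*.013+[0,0,.05])[1],pj(s,gc-X*.013+[0,0,.05])[1])
for G in (9,11,13,15,17,19):
    h=(3+.2*(90-G))/1000; e=gc+X*(.013+G/1000)
    print(G,round(h*1000,1),'bottom row',pj(s,e+[0,0,h])[1],'top row',pj(s,e+[0,0,h+.026])[1], 'theta',round(.05+(h-.018)/.16,4))
# side-camera shift of front right corner between first picture and now
A=cv2.imread('pics/side0.png',0);B=cv2.imread('pics/side9.png',0)
S=snapshot('side');Rm=cv2.Rodrigues(np.array(S['rvec'],float))[0]
K=np.array([[S['fx'],0,S['cx']],[0,S['fy'],S['cy']],[0,0,1]])
def pr(p): q=K@(Rm@p+np.ravel(S['tvec'])); return q[:2]/q[2]
Y=np.array([-X[1],X[0],0])
p0=bf-Y*.13+[0,0,.036]; print('side corner pred',pr(p0),pr(p0+[0,0,.008]))
x,y=pr(p0).round().astype(int)
up=8
A8=cv2.resize(A,None,fx=up,fy=up,interpolation=cv2.INTER_CUBIC);B8=cv2.resize(B,None,fx=up,fy=up,interpolation=cv2.INTER_CUBIC)
for (cx,cy,w) in ((x,y,8),(x-2,y,6),(x,y+30,8)):
    T=A8[(cy-w)*up:(cy+w)*up,(cx-w)*up:(cx+w)*up]; W=B8[(cy-w-8)*up:(cy+w+8)*up,(cx-w-8)*up:(cx+w+8)*up]
    m=cv2.matchTemplate(W,T,cv2.TM_CCOEFF_NORMED);_,v,_,l=cv2.minMaxLoc(m);print((cx,cy),v,(l[0]/up-8,l[1]/up-8))
i=np.hstack([cv2.imread('pics/side0.png')[y-30:y+20,x-50:x+30],cv2.imread('pics/side9.png')[y-30:y+20,x-50:x+30]])
cv2.imwrite('pics/cmp.png',cv2.resize(i,None,fx=5,fy=5,interpolation=cv2.INTER_CUBIC))
E
```

```text
grip rows 115.3 148.4
9 19.2 bottom row 104.9 top row 104.0 theta 0.0575
11 18.8 bottom row 102.7 top row 101.5 theta 0.055
13 18.4 bottom row 100.4 top row 99.0 theta 0.0525
15 18.0 bottom row 98.2 top row 96.5 theta 0.05
17 17.6 bottom row 96.0 top row 94.1 theta 0.0475
19 17.2 bottom row 93.8 top row 91.6 theta 0.045
side corner pred [252.4106807  174.03512552] [252.35929523 172.00942123]
(np.int64(252), np.int64(174)) 0.8645137548446655 (-0.125, -1.25)
(np.int64(250), np.int64(174)) 0.9738430976867676 (0.125, -2.0)
(np.int64(252), np.int64(204)) 0.24015311896800995 (7.375, 4.75)
```

View pics/cmp.png

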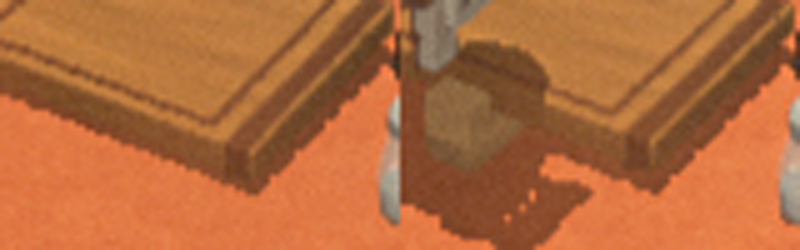

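The gap from grip block to edge reads about 15.5 mm, so roughly 0.049 rad. The side view shows the board corner up by 2.0 px, against 2.03 px expected for 8 mm. I'm handing in.

```bash
python3 - <<'E'
from h import *
o=get_obs();print(o['clock'],o['force'].round(1),o['tool_pos']);print(close_job())
E
```

```text
12.775 [ 0.5  0.2 -0.3] [0.45854465 0.2956375  0.12001021]
the job is handed in; nothing more can be done
None
```

The thick wedge is pushed thin end first under the middle of the board's front edge, the board stands level, and the job is handed in at about 12.8 s. I gripped it by its upright block, pushed it in square to the edge at about 10 N, let go, and backed the gripper clear.

**Last checks after letting go:**
- **Depth:** the grip block stands about 15.5 mm short of the edge, which puts the board at about 0.049 rad (level is 0.05).
- **Board corner:** in the side view it rose 2.0 px, where 8 mm of lift should give 2.03 px. A second match, on a larger patch with a lower score, gave 1.25 px.
- **Board width in the wrist view:** this is a coarser measure and read slightly lower, about 0.044 rad.
- **Square and central:** the wedge is within about 2 mm of the middle and visibly square to the edge.
- **Thin wedge:** it was not touched.
- **Robot:** it is touching nothing, and the force reading is about 0.

While sliding the wedge towards the board I pressed it on the worktop with about 23 N, and raised the tool 1 mm to relieve that before the final push.

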